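Slide a varnished strip onto the drying bars

TASK

The wooden strip on the white loading table has a wet coat: open the red sliding door of the drying stand fully and slide the strip, without lifting it off, lengthwise under the clear cover until it lies level on the two narrow steel bars alone, its tail end past the door but still sticking out in front of the clear cover. Then close the door fully behind it. Do not knock over the spray can.

Things in the scene. Friction and masses are not known exactly. Their poses are not given: they have to be found in the camera images.
- stand: Drying stand fixed to the bench. Origin at bench level in the door's plane, on the tunnel's middle line; x = the way the strip is slid (table to tunnel), y to the left of that, z up. In this frame, mm: white loading table x -255 to -10, y -75 to 24, top z 50; wooden fence on the table's +y side, inner face y 24, top z 75; door at x 0; tunnel x 40 to 180 (see the points)
- tunnel_mouth (a point): middle of the tunnel's near edge at table height: stand x 40, y 0, z 50 mm; axes as the stand's. Tunnel 140 mm long, open at both ends, wooden side walls with inner faces at y -34 and 34 mm, outer faces y -42 and 42; roof = the clear cover, underside z 86, top z 91 mm above the bench, front edge at this point's x
- bars_mid (a point): midway between the two steel bars, at the height of their tops: stand x 103, y 0, z 50 mm; axes as the stand's. The bars are round, 12 mm thick, lie along y inside the tunnel at stand x 65 and 141 mm, tops level with the table. Between table and first bar, and between and beyond the bars, nothing supports the strip (the aluminium door track is lower, z 34 mm)
- dust_door (a joint): red door, a plate 6 mm thick in stand x, 70 mm wide, top at z 78 mm, sliding along the stand's -y with about 1.2 N of friction; value in m: 0 = fully closed (plate at stand y -35 to 35 mm), 0.07 = fully open (y -105 to -35 mm); stops at both ends; starts closed or up to 15 mm ajar
- door_knob (a point): middle of the upright black knob on the door's top edge: a pin 14 mm in diameter, from z = 78 to 109 mm, this point at z = 98 mm; moves with the door, at stand x = 0, y = -(door value)
- strip: the varnished strip, a light wooden bar 34 x 170 x 20 mm, about 0.11 kg, lying on the loading table; origin in the middle of its underside, y along its length and toward the door (within about 10 degrees of the stand's x at the start), z up; tail end 85 mm behind the origin, at its -y. It starts 5 to 40 mm off the fence
- varnish_can: white and red spray can, 53 mm in diameter, 196 mm tall, standing on the bench behind the stand; origin at the middle of its foot, z up
There are look-alikes about, which are no part of the job. Leave any green look-alike of the strip alone.

How it is judged:
By the outcome, as a careful person would: the job done as asked, in the order asked, and still so for the second after the job is handed in, with the robot touching nothing.
It also fails if it takes over 67 s, if anything falls off the work surface, if the arm or the gripper's body presses on something with over 40 N, if the wrist force passes 120 N, or if a joint passes its speed limit or range.

ROBOT

A 6-joint arm with a two-finger parallel gripper is mounted at the origin on a cart in front of the work surface, level with it; the furniture and walls round the work are solid. World frame = base frame: x ahead of the robot, y to its left, z up, the work surface at z = 0. Lengths are in m, angles in rad, forces in N, time in s.
With the tool pointing down it reaches from about 0.4 to 0.825 m from the base axis. Payload 7 kg.
Tool frame: the origin (TCP) lies midway between the tips of the shut fingers; the grasp point (between the pads) lies hold_point_z behind it (hold_point_z is the distance from the TCP to the grasp point, in m); z points along the fingers, y is the line along which they close (so a half turn about z gives the same grasp; the last joint's range is limited). The gripper opens to 88 mm and grips with 3 to 60 N. Pads are 19 mm wide; open, the fingers measure 130 mm over their backs; the gripper's body (78 mm by 193 mm) begins 47 mm behind the grasp point.
Start: joints at [1.509, 0.359, 0.012, 0, -1.224, -0.288], TCP at [0.231, 0.634, 0.227] pointing down, gripper open.
Joint ranges: [-3.07, 3.07], [-1.43, 2.12], [-1.02, 1.25], [-3.03, 1.67], [-3.05, -0], [-3.03, 3.03]. Speed limits (rad/s): [2.39, 2.39, 3.01, 3.14, 3.14, 3.14].

INTERFACE

Orientations are given as [roll, pitch, yaw] about the fixed x, y, z axes, in that order (R = Rz(yaw) Ry(pitch) Rx(roll)).
In Python, from station import * gives the robot as it stands.
- The arm moves only by the tool apply_moves, never from a script. Its argument "steps" is a list of rows, each an object with "translation": the shift along the world's x, y, z scaled (see below), a list of three; "rotation": the turn, a rotation vector about the world's x, y, z scaled (see below), a list of three. A call has exactly 10 rows; each row is the pose to reach, as a shift and turn from the pose commanded when the call began; what a row does not reach only later rows make up. The controller multiplies each number of a shift by 250 mm and each number of a turn by 30 degrees. A row lasts 1/12 s, in which the tool goes at most 41.7 mm and 7.16 degrees, less where a joint would pass 70% of its speed; a pose out of reach is approached as far as the arm can. A call with a number of a shift or a turn outside -1 to 1 is refused whole. A call with a gripper value outside its range is refused whole. "jaw" is the closure, from -1 (fully open) to 1 (shut), so that 0 is half open, set as the call begins (left out, the last holds). The fingers move at their own pace and stop on an object; "newtons" is the grip in N (left out, the last holds). Time passes only in rows, so rows that repeat a pose let the fingers close, or fill a call up. It gives the time, the measured TCP pose, the force, the opening and the grip force at its end, in the units of the state.
- get_state(): the state, without advancing time (a new reading comes with each control period).
- grab_frame(name): name is "side" or "top" or "wrist"; returns the picture (480x640x3 uint8, blue, green, red); there is no depth.
- camera_model(name): a dict with "fx", "fy", "cx", "cy" (pixels), "xyz" and "rotation" of the camera in the world. Camera axes: x right, y down, z forward; pixel columns grow to the right and rows downward; lengths in m; the calibration is good to about 2 mm. A picture is of the moment at which its call begins: read the wrist's pose just before it. camera_model takes no time and is no camera call; for the wrist camera it gives the pose at the moment of the call.
- job_done(): hands the job in; it is judged then, once.
The state is a dict: "t": time; "q": joint angles; "qd": joint speeds; "joint_efforts": joint torques, N m; "eef_pos": TCP position; "ee_rot": TCP orientation; "force": force on the tool from outside, world axes, zero at the start; "moment": the same for the moment, N m; "width": finger opening in m; "gripper_force": force on a finger pad.
Only numpy, scipy, OpenCV 4.12 (cv2) and the standard library are available. Lean on these libraries where they do the work, as an engineer would, in place of code of your own. Each camera call takes 0.05 s, during which the arm holds its last target. There are 200 camera calls.

## Working session

There is one attempt and no reset: what is moved stays moved. The work goes in short steps, Python scripts to look and compute and a tool call to move; the robot and the scene stay as the last step left them, time stands still between calls to the robot, and variables do not carry over. Pictures are saved under pics/ and viewed, at most 14 in all, crops included, and the job is handed in when it is done.

Besides the shell and the picture viewer there is one more tool, called after ">>>" as a command line: name --argument value ..., lists and objects as JSON in quotes. apply_moves: Moves the arm, as the interface text tells. Shifts and turns lie within -1 to 1; 1 stands for 250 mm of shift or 30 degrees of turn. Its arguments: {"type":"object","properties":{"steps":{"type":"array"},"jaw":{"type":"number"},"newtons":{"type":"number"}},"required":["steps"]}

```bash
ls; mkdir -p pics; python3 - <<'E'
from station import *
import cv2,json,numpy as np
s=get_state();print({k:np.round(v,3).tolist() for k,v in s.items()})
for n in("side","top"):
    c=camera_model(n);print(n,{k:np.round(v,4).tolist() for k,v in c.items()})
    cv2.imwrite(f"pics/{n}0.png",grab_frame(n))
E
```

```text
pics
{'t': 0.0, 'q': [1.509, 0.359, 0.011, -0.0, -1.224, -0.288], 'qd': [-0.0, -0.001, 0.001, -0.001, 0.003, -0.0], 'joint_efforts': [0.002, -58.273, 29.305, 6.997, 0.007, -0.0], 'eef_pos': [0.231, 0.634, 0.226], 'ee_rot': [3.14, -0.0, -0.35], 'force': [-0.286, 0.825, -0.29], 'moment': [-0.031, -0.021, 0.003], 'gripper_force': 0.0, 'width': 0.088}
side {'fx': 576.6833, 'fy': 576.6833, 'cx': 329.9486, 'cy': 237.5672, 'xyz': [0.3797, -0.9347, 0.8071], 'rotation': [-2.1542, 0.0161, -0.177]}
top {'fx': 456.6083, 'fy': 456.6083, 'cx': 312.1911, 'cy': 245.0202, 'xyz': [0.3768, 0.1411, 1.0907], 'rotation': [-2.9524, -0.0025, -1.5738]}
```

View pics/top0.png

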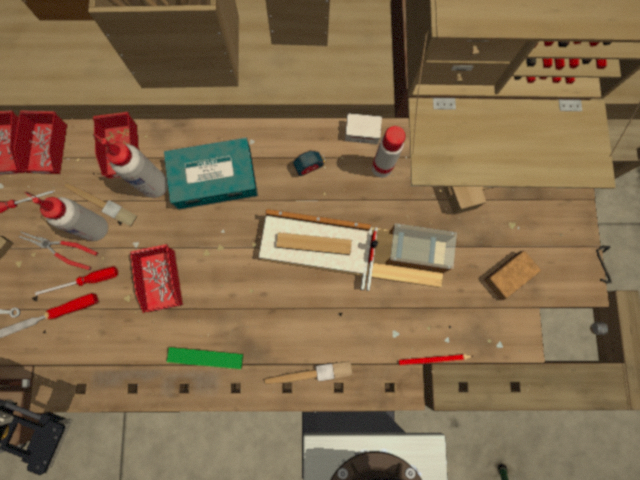

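View pics/side0.png

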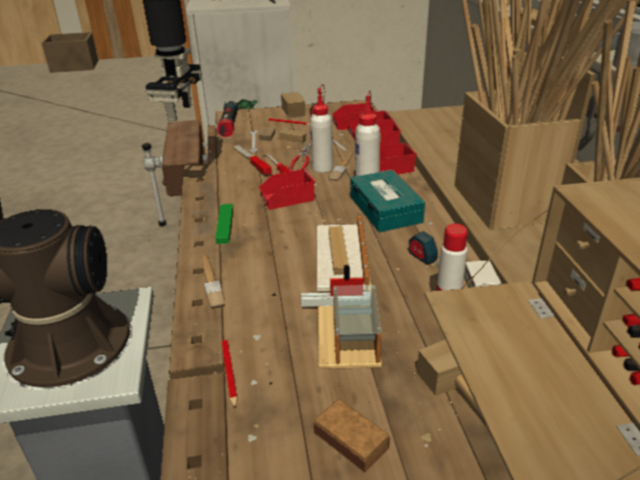

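The top view shows these things that could be taken for the strip:
- (313,243): wooden bar on the white table
- (205,357): green look-alike
- (308,374): brush
- (408,274): wooden base of the stand
- (515,275): cork or wood block

I choose (313,243). The door and knob are at about (373,245) and the clear cover is at (423,247). The spray can is at (390,150); the squeeze bottles at (135,168) and (75,218) are not part of the job.

```bash
cat > h.py <<'E'
from station import *
import cv2,numpy as np
from scipy.spatial.transform import Rotation as R
def ray(c,px,z):
    r=np.asarray(c["rotation"]); M=R.from_rotvec(r).as_matrix() if r.shape==(3,) else r
    return M,np.asarray(c["xyz"])
def cammat(c):
    # 'rotation' convention: roll,pitch,yaw fixed axes (see interface)
    r=np.asarray(c["rotation"],float)
    return (R.from_euler("xyz",r).as_matrix() if r.shape==(3,) else r),np.asarray(c["xyz"])
def cast(c,px,z):
    M,o=cammat(c); px=np.atleast_2d(px).astype(float)
    d=np.c_[(px[:,0]-c["cx"])/c["fx"],(px[:,1]-c["cy"])/c["fy"],np.ones(len(px))]@M.T
    return o+d*((z-o[2])/d[:,2])[:,None]
def proj(c,P):
    M,o=cammat(c); p=(np.atleast_2d(P)-o)@M
    return np.c_[c["fx"]*p[:,0]/p[:,2]+c["cx"],c["fy"]*p[:,1]/p[:,2]+c["cy"]]
E
python3 - <<'E'
from h import *
im=cv2.imread("pics/top0.png");c=camera_model("top")
print(cammat(c)[0].round(3))
hsv=cv2.cvtColor(im,cv2.COLOR_BGR2HSV)
print("px hsv",[ (p,hsv[p[1],p[0]].tolist()) for p in [(313,243),(270,255),(310,225),(300,218),(310,260),(375,250),(408,274),(372,270)]])
crop=im[195:300,250:465];cv2.imwrite("pics/crop0.png",cv2.resize(crop,None,fx=3.7,fy=3.7,interpolation=cv2.INTER_CUBIC))
E
```

```text
[[-0.003 -0.982  0.188]
 [-1.     0.002 -0.003]
 [ 0.003 -0.188 -0.982]]
px hsv [((313, 243), [17, 137, 180]), ((270, 255), [24, 46, 222]), ((310, 225), [26, 46, 220]), ((300, 218), [14, 176, 132]), ((310, 260), [24, 48, 222]), ((375, 250), [18, 101, 129]), ((408, 274), [19, 123, 221]), ((372, 270), [19, 90, 219])]
```

View pics/crop0.png

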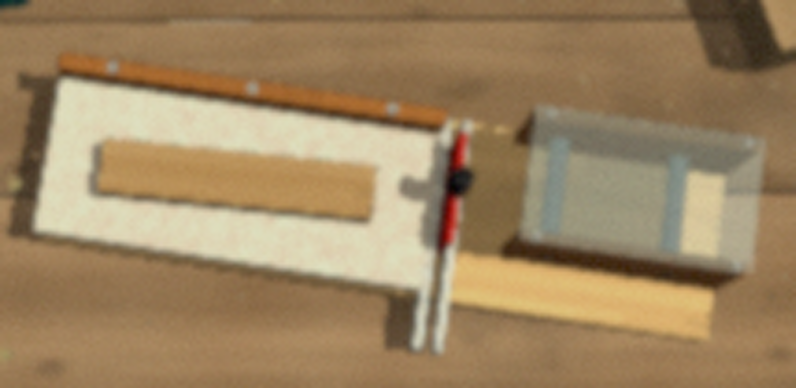

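```bash
cat >> h.py <<'E'
def fit(P,W):  # 2D rigid: stand xy -> world xy
    P=np.array(P)[:,:2];W=np.array(W)[:,:2];p,w=P.mean(0),W.mean(0);a,b=P-p,W-w
    th=np.arctan2((a[:,0]*b[:,1]-a[:,1]*b[:,0]).sum(),(a*b).sum());Q=np.array([[np.cos(th),-np.sin(th)],[np.sin(th),np.cos(th)]])
    return th,w-Q@p,Q,(W-(P@Q.T+w-Q@p))
E
python3 - <<'E'
from h import *
im=cv2.imread("pics/top0.png");c=camera_model("top")
pt=lambda x,y:((x+.5)/3.7-.5+250,(y+.5)/3.7-.5+195)
D=[((-255,-75,50),(34,234)),((-10,-75,50),(413,292)),((-255,24,50),(62,77)),((40,42,91),(535,105)),((180,42,91),(765,138)),((180,-42,91),(748,272)),((40,-42,91),(520,240))]
S=np.array([d[0] for d in D])/1e3
W=np.array([cast(c,pt(*d[1]),d[0][2]/1e3)[0] for d in D])
th,t,Q,r=fit(S,W);print(np.degrees(th),t.round(4));print((r*1e3).round(1))
hsv=cv2.cvtColor(im,cv2.COLOR_BGR2HSV)
m=((hsv[...,0]<22)&(hsv[...,1]>90)).astype(np.uint8)
roi=np.zeros_like(m);roi[228:256,268:358]=1
n,l,st,ce=cv2.connectedComponentsWithStats(m*roi);k=l[243,313];cnt=cv2.findContours((l==k).astype(np.uint8),0,2)[0][0]
rect=cv2.minAreaRect(cnt);print(rect,st[k])
# strip corners top z .07 by eye too
for q in [(103,140),(376,166),(370,220),(97,192)]:
    w=cast(c,pt(*q),.07)[0];print(q,w.round(4),((w[:2]-t)@Q*1e3).round(1))
red=((hsv[...,0]<8)|(hsv[...,0]>172))&(hsv[...,1]>150)
red[:225]=0;red[270:]=0;red[:,:365]=0;red[:,380:]=0
ys,xs=np.nonzero(red)
w=cast(c,np.c_[xs,ys],.078);s=(w[:,:2]-t)@Q*1e3;print("door",len(xs),s.min(0),s.max(0),s.mean(0))
blk=hsv[...,2]<55;blk[:235]=0;blk[255:]=0;blk[:,365:]&=True;blk[:,:366]=0;blk[:,382:]=0
ys,xs=np.nonzero(blk);w=cast(c,np.c_[xs,ys],.109);print("knob",len(xs),((w[:,:2]-t)@Q*1e3).mean(0),w.mean(0))
w=cast(c,[(390,172)],.0);print("can foot",w)
E
```

```text
-98.8230219810866 [ 5.829e-01 -5.000e-04]
[[-1.8 -1.8]
 [-1.2  4.7]
 [ 1.3 -2.5]
 [-0.1 -0.3]
 [ 0.5 -0.7]
 [ 1.6  1.7]
 [-0.2 -1.1]]
((313.376220703125, 243.2376251220703), (74.22976684570312, 14.72654914855957), 5.710593223571777) [ 276  233   75   22 1084]
(103, 140) [0.6017 0.2173 0.07  ] [-218.1  -14.9]
(376, 166) [0.5848 0.0488 0.07  ] [-49.   -5.7]
(370, 220) [0.5511 0.0531 0.07  ] [-48.1 -39.7]
(97, 192) [0.5689 0.2206 0.07  ] [-216.4  -47.8]
door 73 [ -5.2438872 -50.2020985] [ 2.07042983 19.92101173] [ -1.67134226 -16.7771147 ]
knob 30 [ -2.37944398 -15.89513649] [0.56759971 0.00424482 0.109     ]
can foot [[ 0.77177418 -0.05812442  0.        ]]
```

>>> apply_moves --steps '[{"translation":[0.03,-0.05,0.02],"rotation":[0,0,0.05]},{"translation":[0.1,-0.17,0.05],"rotation":[0,0,0.1]},{"translation":[0.18,-0.32,0.08],"rotation":[0,0,0.15]},{"translation":[0.27,-0.46,0.12],"rotation":[0,0,0.2]},{"translation":[0.35,-0.6,0.16],"rotation":[0,0,0.25]},{"translation":[0.43,-0.74,0.2],"rotation":[0,0,0.3]},{"translation":[0.5,-0.86,0.25],"rotation":[0,0,0.35]},{"translation":[0.57,-0.98,0.28],"rotation":[0,0,0.373]},{"translation":[0.57,-0.98,0.28],"rotation":[0,0,0.373]},{"translation":[0.57,-0.98,0.28],"rotation":[0,0,0.373]}]' --jaw 1 --newtons 20

```text
t: 0.93
eef_pos: [0.3747, 0.3877, 0.2973]
ee_rot: [-3.14, -0.0, -0.157]
force: [-0.1, 0.1, -0.5]
width: 0.0266
gripper_force: 0.0
```

>>> apply_moves --steps '[{"translation":[0.03,-0.05,0],"rotation":[0,0,0]},{"translation":[0.1,-0.17,0],"rotation":[0,0,0]},{"translation":[0.18,-0.32,0],"rotation":[0,0,0]},{"translation":[0.27,-0.46,0],"rotation":[0,0,0]},{"translation":[0.35,-0.6,0],"rotation":[0,0,0]},{"translation":[0.43,-0.74,0],"rotation":[0,0,0]},{"translation":[0.5,-0.86,0],"rotation":[0,0,0]},{"translation":[0.57,-0.98,0],"rotation":[0,0,0]},{"translation":[0.57,-0.98,0],"rotation":[0,0,0]},{"translation":[0.57,-0.98,0],"rotation":[0,0,0]}]'

```text
t: 1.77
eef_pos: [0.5167, 0.143, 0.2955]
ee_rot: [3.14, 0.002, -0.157]
force: [0.0, 0.8, 0.6]
width: 0.0005
gripper_force: 0.0
```

```bash
python3 - <<'E'
from h import *
import station
print([n for n in dir(station) if n[0]!='_'],getattr(station,'hold_point_z',None))
c=camera_model("wrist");cv2.imwrite("pics/w1.png",grab_frame("wrist"))
import json;json.dump({k:np.asarray(v).tolist() for k,v in c.items()},open("w1.json","w"))
s=get_state();print(s["t"],s["eef_pos"],s["ee_rot"],s["width"],c["xyz"])
E
```

```text
['Unreachable', 'camera_model', 'get_state', 'grab_frame', 'hold_point_z', 'job_done'] 0.0188
1.8167 [0.5163149  0.14389146 0.29561931] [ 3.14063528e+00  1.37930511e-03 -1.55754277e-01] 0.00018556854331181318 [0.59446624 0.13069674 0.45386682]
```

View pics/w1.png

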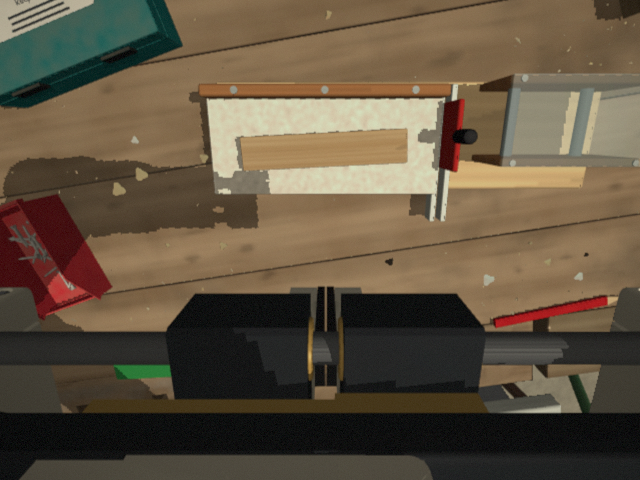

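The wrist view shows:
- table corners at about (207,98), (215,194) and (439,194)
- strip corners at (241,138), (405,129), (407,162) and (243,170)
- knob at (466,136)
- red door, spanning rows 100–171

```bash
python3 - <<'E'
from h import *
import json
c=json.load(open("w1.json"));im=cv2.imread("pics/w1.png");hsv=cv2.cvtColor(im,cv2.COLOR_BGR2HSV)
print(c["fx"])
w=((hsv[...,1]<70)&(hsv[...,2]>150))
w[:90]=0;w[200:]=0
def edge(pts):return np.polyfit(*np.array(pts,float).T,1)
bot=edge([(x,np.nonzero(w[:,x])[0].max()+.5) for x in range(280,410,5)])
top=edge([(x,np.nonzero(w[:,x])[0].min()-.5) for x in range(220,430,5)])
lef=edge([(y,np.nonzero(w[y,190:300])[0].min()+190-.5) for y in range(105,165,4)])
print(top,bot,lef)
def inter(h,v):
    y=150.
    for _ in range(9):x=np.polyval(v,y);y=np.polyval(h,x)
    return x,y
TL,BL=inter(top,lef),inter(bot,lef);TR=(430,np.polyval(top,430));BR=(430,np.polyval(bot,430))
W=[cast(c,p,.05)[0] for p in(TL,BL,TR,BR)]
print(TL,BL);print(np.round(W,4))
width=np.linalg.norm(W[0]-W[1]);print("width",width)
dt=W[2]-W[0];db=W[3]-W[1];th=np.arctan2(*(dt+db)[1::-1])
Q=np.array([[np.cos(th),-np.sin(th)],[np.sin(th),np.cos(th)]])
mid=(W[0]+W[1])[:2]/2;t=mid-Q@np.array([-.255,-.0255])
print("stand",np.degrees(th),np.degrees(np.arctan2(*dt[1::-1])),np.degrees(np.arctan2(*db[1::-1])),t)
np.savez("stand.npz",t=t,Q=Q,th=th)
for n,p,z in[("tr",(439,98),.05),("br",(439,194),.05),("s",(241,138),.07),("s",(405,129),.07),("s",(407,162),.07),("s",(243,170),.07),("knobtop",(471,136),.109),("fenceTL",(199,84),.075),("fenceTR",(452,84),.075),("doortop",(463,100),.078),("doorbot",(457,171),.078),("roof",(522,75),.091),("roof",(500,166),.091)]:
    print(n,((cast(c,p,z)[0][:2]-t)@Q*1e3).round(1))
E
```

```text
364.6085931780351
[-5.54250061e-03  9.98588850e+01] [-1.92882932e-16  1.93500000e+02] [8.66071429e-02 1.97914583e+02]
(np.float64(206.46396918980045), np.float64(98.7145583427127)) (np.float64(214.6730654761905), np.float64(193.50000000000003))
[[0.6464 0.2465 0.05  ]
 [0.5494 0.2621 0.05  ]
 [0.6115 0.0183 0.05  ]
 [0.5119 0.0256 0.05  ]]
width 0.09828203796941519
stand -98.85931266879918 -98.70387068713609 -99.00923699159162 [ 0.58384025 -0.00161271]
tr [-14.6  23.7]
br [ -5.8 -75.9]
s [-217.4  -15.2]
s [-52.   -6.9]
s [-48.  -39.4]
s [-217.5  -47.1]
knobtop [  0.1 -13.4]
fenceTL [-253.1   34.7]
fenceTR [-10.5  34.1]
doortop [ 0.5 19.6]
doorbot [  1.7 -47.8]
roof [47.5 39.7]
roof [ 38.6 -41.8]
```

>>> apply_moves --steps '[{"translation":[0.06,-0.1,0],"rotation":[0,0,0]},{"translation":[0.14,-0.24,-0.05],"rotation":[0,0,0]},{"translation":[0.21,-0.38,-0.15],"rotation":[0,0,0]},{"translation":[0.28,-0.51,-0.25],"rotation":[0,0,0]},{"translation":[0.326,-0.59,-0.36],"rotation":[0,0,0]},{"translation":[0.326,-0.59,-0.5],"rotation":[0,0,0]},{"translation":[0.326,-0.59,-0.64],"rotation":[0,0,0]},{"translation":[0.326,-0.59,-0.75],"rotation":[0,0,0]},{"translation":[0.326,-0.59,-0.834],"rotation":[0,0,0]},{"translation":[0.326,-0.59,-0.834],"rotation":[0,0,0]}]'

```text
t: 2.65
eef_pos: [0.5945, -0.0024, 0.0829]
ee_rot: [3.139, 0.008, -0.153]
force: [-0.8, 0.4, -1.3]
width: 0.0006
gripper_force: 0.0
```

>>> apply_moves --steps '[{"translation":[-0.03,0.005,0],"rotation":[0,0,0]},{"translation":[-0.06,0.01,0],"rotation":[0,0,0]},{"translation":[-0.09,0.014,0],"rotation":[0,0,0]},{"translation":[-0.12,0.019,0],"rotation":[0,0,0]},{"translation":[-0.15,0.023,0],"rotation":[0,0,0]},{"translation":[-0.18,0.028,0],"rotation":[0,0,0]},{"translation":[-0.21,0.033,0],"rotation":[0,0,0]},{"translation":[-0.23,0.036,0],"rotation":[0,0,0]},{"translation":[-0.245,0.038,0],"rotation":[0,0,0]},{"translation":[-0.253,0.039,0],"rotation":[0,0,0]}]'

```text
t: 3.48
eef_pos: [0.5342, 0.0065, 0.0883]
ee_rot: [-3.141, -0.0, -0.154]
force: [1.7, -0.2, 0.6]
width: 0.0004
gripper_force: 0.8
```

>>> apply_moves --steps '[{"translation":[-0.002,0,0],"rotation":[0,0,0]},{"translation":[-0.004,0.001,0],"rotation":[0,0,0]},{"translation":[-0.006,0.001,0],"rotation":[0,0,0]},{"translation":[-0.008,0.001,0],"rotation":[0,0,0]},{"translation":[-0.01,0.002,0],"rotation":[0,0,0]},{"translation":[-0.012,0.002,0],"rotation":[0,0,0]},{"translation":[-0.012,0.002,0],"rotation":[0,0,0]},{"translation":[-0.012,0.002,0],"rotation":[0,0,0]},{"translation":[-0.012,0.002,0],"rotation":[0,0,0]},{"translation":[-0.012,0.002,0],"rotation":[0,0,0]}]'

```text
t: 4.32
eef_pos: [0.5315, 0.0068, 0.088]
ee_rot: [3.142, 0.0, -0.155]
force: [1.9, 0.3, 0.6]
width: 0.0007
gripper_force: 0.7
```

```bash
cat >> h.py <<'E'
try:
    _s=np.load("stand.npz");Qs=_s["Q"];ts=np.array([.5836,-.0013])
except Exception: pass
tos=lambda w:(np.atleast_2d(w)[:,:2]-ts)@Qs*1e3
tow=lambda s:ts+np.array(s)/1e3@Qs.T
E
python3 - <<'E'
from h import *
s=get_state();print(tos(s["eef_pos"]),s["eef_pos"],s["force"])
c=camera_model("wrist");im=grab_frame("wrist");cv2.imwrite("pics/w2.png",im)
E
```

```text
[[-7.99012787e-03 -5.27214415e+01]] [0.53150878 0.00682746 0.08797282] [1.91573846 0.32739051 0.55085029]
```

View pics/w2.png

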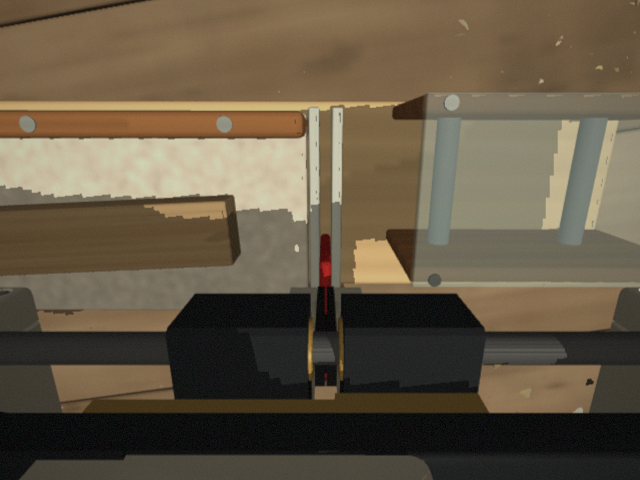

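The wrist view shows the door's red inner edge at about (325,235), so it is nearly open. The force is still sliding friction only, so I push on to the stop.

>>> apply_moves --steps '[{"translation":[-0.001,0,0],"rotation":[0,0,0]},{"translation":[-0.003,0,0],"rotation":[0,0,0]},{"translation":[-0.005,0.001,0],"rotation":[0,0,0]},{"translation":[-0.007,0.001,0],"rotation":[0,0,0]},{"translation":[-0.009,0.001,0],"rotation":[0,0,0]},{"translation":[-0.01,0.002,0],"rotation":[0,0,0]},{"translation":[-0.012,0.002,0],"rotation":[0,0,0]},{"translation":[-0.012,0.002,0],"rotation":[0,0,0]},{"translation":[-0.012,0.002,0],"rotation":[0,0,0]},{"translation":[-0.012,0.002,0],"rotation":[0,0,0]}]'

```text
t: 5.2
eef_pos: [0.5302, 0.0072, 0.0882]
ee_rot: [-3.141, -0.003, -0.154]
force: [9.2, -3.2, -5.8]
width: 0.0007
gripper_force: 4.6
```

```bash
python3 - <<'E'
from h import *
s=get_state();print(tos(s["eef_pos"]),s["force"])
c=camera_model("wrist");im=grab_frame("wrist");hsv=cv2.cvtColor(im,cv2.COLOR_BGR2HSV)
red=(((hsv[...,0]<8)|(hsv[...,0]>172))&(hsv[...,1]>150));red[:,:312]=0;red[:,345:]=0;red[:140]=0;red[300:]=0
ys,xs=np.nonzero(red);print(ys.min(),xs[ys==ys.min()]);print(tos(cast(c,[(xs[ys==ys.min()].mean(),ys.min())],.078)))
E
```

```text
[[ -0.17032201 -54.05688689]] [ 9.17302179 -3.23716722 -5.83078029]
234 [324 325 326 327]
[[ -0.04787626 -22.02280654]]
```

>>> apply_moves --steps '[{"translation":[0.02,-0.004,0],"rotation":[0,0,0]},{"translation":[0.03,-0.004,0.02],"rotation":[0,0,0]},{"translation":[0.03,-0.004,0.1],"rotation":[0,0,0]},{"translation":[0.03,-0.004,0.18],"rotation":[0,0,0]},{"translation":[0.03,0.06,0.2],"rotation":[0,0,0]},{"translation":[0.03,0.18,0.2],"rotation":[0,0,0]},{"translation":[0.02,0.32,0.2],"rotation":[0,0,0]},{"translation":[0.02,0.44,0.2],"rotation":[0,0,0]},{"translation":[0.02,0.53,0.2],"rotation":[0,0,0]},{"translation":[0.02,0.536,0.2],"rotation":[0,0,0]}]'

```text
t: 6.08
eef_pos: [0.5335, 0.1445, 0.1384]
ee_rot: [-3.141, 0.0, -0.152]
force: [0.2, 0.2, 0.5]
width: 0.0005
gripper_force: 0.0
```

>>> apply_moves --steps '[{"translation":[0,0,0],"rotation":[0,0,0]},{"translation":[0,0,0],"rotation":[0,0,0]},{"translation":[0,0,0],"rotation":[0,0,0]},{"translation":[0,0,0],"rotation":[0,0,0]},{"translation":[0,0,0],"rotation":[0,0,0]},{"translation":[0,0,-0.06],"rotation":[0,0,0]},{"translation":[0,0,-0.14],"rotation":[0,0,0]},{"translation":[0,0,-0.24],"rotation":[0,0,0]},{"translation":[0,0,-0.31],"rotation":[0,0,0]},{"translation":[0,0,-0.324],"rotation":[0,0,0]}]' --jaw -1

```text
t: 6.92
eef_pos: [0.5318, 0.1397, 0.0542]
ee_rot: [3.139, 0.004, -0.156]
force: [-0.3, -0.1, 0.8]
width: 0.0617
gripper_force: 0.0
```

```bash
python3 - <<'E'
from h import *
s=get_state();print(tos(s["eef_pos"]),s["eef_pos"],s["force"],s["width"],s["ee_rot"])
c=camera_model("wrist");im=grab_frame("wrist");cv2.imwrite("pics/w3.png",im)
E
```

```text
[[-131.34065233  -72.92791885]] [0.53176976 0.13970523 0.05416668] [-0.30143882 -0.14447266  0.76105587] 0.06165729586086612 [ 3.13864897  0.00392506 -0.15603718]
```

View pics/w3.png

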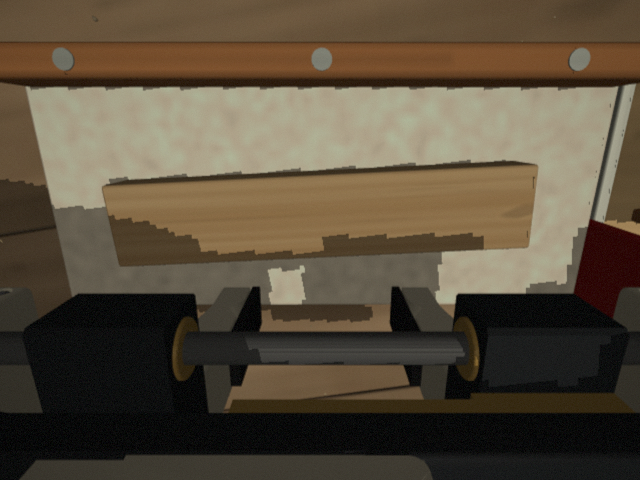

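The view shows the strip clear ahead of both fingers (strip rows 165–265, fingers at rows 290–380). I push it sideways with both fingers, toward the fence.

>>> apply_moves --steps '[{"translation":[0,0,0],"rotation":[0,0,0]},{"translation":[0.02,-0.003,0],"rotation":[0,0,0]},{"translation":[0.04,-0.006,0],"rotation":[0,0,0]},{"translation":[0.06,-0.009,0],"rotation":[0,0,0]},{"translation":[0.08,-0.012,0],"rotation":[0,0,0]},{"translation":[0.1,-0.015,0],"rotation":[0,0,0]},{"translation":[0.12,-0.018,0],"rotation":[0,0,0]},{"translation":[0.14,-0.022,0],"rotation":[0,0,0]},{"translation":[0.155,-0.024,0],"rotation":[0,0,0]},{"translation":[0.16,-0.025,0],"rotation":[0,0,0]}]'

```text
t: 7.8
eef_pos: [0.5742, 0.1349, 0.0569]
ee_rot: [3.141, 0.0, -0.155]
force: [-1.4, 1.5, 1.3]
width: 0.0875
gripper_force: 0.8
```

>>> apply_moves --steps '[{"translation":[0.005,-0.001,0],"rotation":[0,0,0]},{"translation":[0.01,-0.002,0],"rotation":[0,0,0]},{"translation":[0.015,-0.002,0],"rotation":[0,0,0]},{"translation":[0.02,-0.003,0],"rotation":[0,0,0]},{"translation":[0.025,-0.004,0],"rotation":[0,0,0]},{"translation":[0.03,-0.005,0],"rotation":[0,0,0]},{"translation":[0.035,-0.005,0],"rotation":[0,0,0]},{"translation":[0.04,-0.006,0],"rotation":[0,0,0]},{"translation":[0.04,-0.006,0],"rotation":[0,0,0]},{"translation":[0.04,-0.006,0],"rotation":[0,0,0]}]'

```text
t: 8.63
eef_pos: [0.5831, 0.1337, 0.0569]
ee_rot: [3.142, 0.001, -0.155]
force: [-3.9, 2.6, 0.3]
width: 0.0873
gripper_force: 2.0
```

```bash
python3 - <<'E'
from h import *
s=get_state();print(tos(s["eef_pos"]),s["eef_pos"],s["force"],s["width"],s["ee_rot"])
c=camera_model("wrist");im=grab_frame("wrist");cv2.imwrite("pics/w4.png",im)
E
```

```text
[[-133.30808893  -21.29513857]] [0.58308954 0.13369729 0.05688905] [-3.94178724  2.6264481   0.26596521] 0.08732661517100733 [ 3.14155458e+00  8.79501017e-04 -1.54894651e-01]
```

View pics/w4.png

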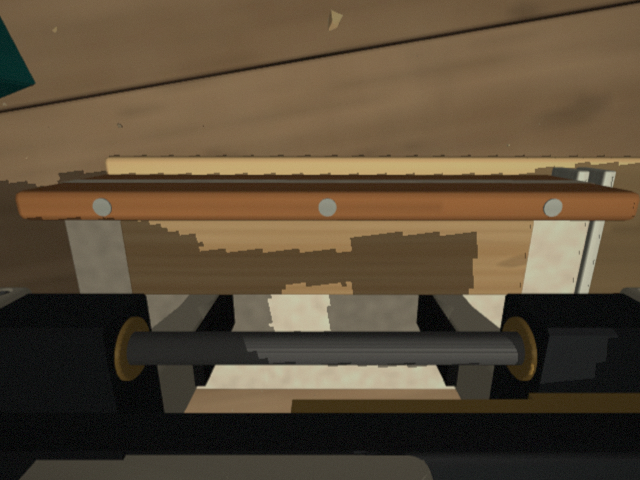

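>>> apply_moves --steps '[{"translation":[-0.03,0.005,0],"rotation":[0,0,0]},{"translation":[-0.04,0.006,0],"rotation":[0,0,0]},{"translation":[-0.04,0.006,0.08],"rotation":[0,0,0]},{"translation":[-0.04,0.006,0.18],"rotation":[0,0,0]},{"translation":[-0.04,0.006,0.27],"rotation":[0,0,0]},{"translation":[0.02,0.1,0.29],"rotation":[0,0,0]},{"translation":[0.07,0.22,0.29],"rotation":[0,0,0]},{"translation":[0.12,0.34,0.29],"rotation":[0,0,0]},{"translation":[0.17,0.44,0.29],"rotation":[0,0,0]},{"translation":[0.177,0.457,0.29],"rotation":[0,0,0]}]'

```text
t: 9.52
eef_pos: [0.6296, 0.2515, 0.1296]
ee_rot: [-3.141, -0.002, -0.152]
force: [0.9, 0.0, 0.1]
width: 0.0875
gripper_force: 0.0
```

>>> apply_moves --steps '[{"translation":[0,0,0],"rotation":[0,0,0]},{"translation":[0,0,0],"rotation":[0,0,0]},{"translation":[0,0,0],"rotation":[0,0,0]},{"translation":[0,0,0],"rotation":[0,0,0]},{"translation":[0,0,0],"rotation":[0,0,0]},{"translation":[0,0,0],"rotation":[0,0,0]},{"translation":[0,0,0],"rotation":[0,0,0]},{"translation":[0,0,0],"rotation":[0,0,0]},{"translation":[0,0,0],"rotation":[0,0,0]},{"translation":[0,0,0],"rotation":[0,0,0]}]' --jaw 1

```text
t: 10.35
eef_pos: [0.6278, 0.2478, 0.1296]
ee_rot: [-3.142, 0.0, -0.155]
force: [0.3, -0.5, -0.3]
width: 0.026
gripper_force: 0.0
```

```bash
python3 - <<'E'
from h import *
s=get_state();print(tos(s["eef_pos"]),s["eef_pos"],s["force"],s["width"],s["ee_rot"])
c=camera_model("top");im=grab_frame("top")
w=camera_model("wrist");wi=grab_frame("wrist")
a=im[195:300,250:465];cv2.imwrite("pics/c5.png",np.vstack([cv2.resize(a,(615,300),interpolation=2),cv2.resize(wi[:300],(615,288))]))
import json;json.dump({k:np.asarray(v).tolist() for k,v in w.items()},open("w5.json","w"))
E
```

```text
[[-252.90407058    5.33960299]] [0.62782534 0.24776445 0.12957124] [ 0.33467581 -0.47957137 -0.276414  ] 0.025991393232786403 [-3.14159011e+00  1.77985154e-05 -1.54569482e-01]
```

View pics/c5.png

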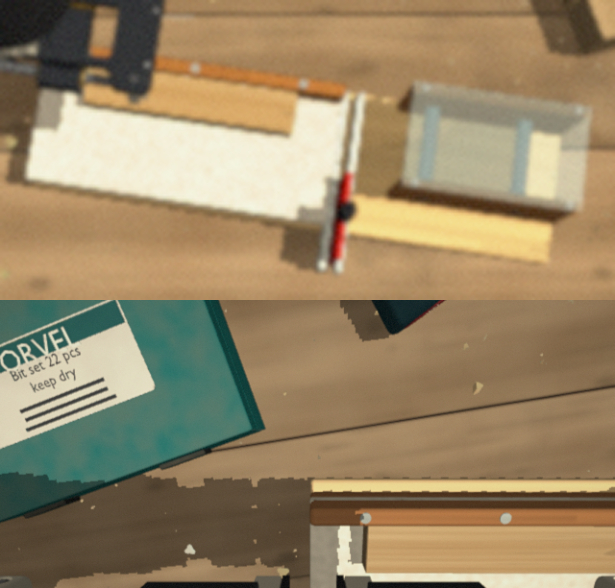

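The top crop shows the strip lying parallel against the fence and the door fully open, with the knob at the bottom of the track. The strip's tail is ahead of the fingers; next I measure it.

```bash
python3 - <<'E'
from h import *
import json
w=json.load(open("w5.json"));c=camera_model("top")
print(tos(cast(w,[(367*640/615,255*300/288),(367*640/615,230*300/288)],.07)))
k=615/215;print(tos(cast(c,[(297/k+250,100/k+195),(292/k+250,134/k+195)],.07)))
E
```

```text
[[-216.90257751    2.94661634]
 [-217.67985201   20.21612737]]
[[-46.86182117  16.5064167 ]
 [-47.07808844 -11.61597659]]
```

>>> apply_moves --steps '[{"translation":[0,0,0],"rotation":[0,0,0]},{"translation":[0,0,0],"rotation":[0,0,0]},{"translation":[0,0,0],"rotation":[0,0,0]},{"translation":[0,0,0],"rotation":[0,0,0]},{"translation":[0,0,-0.06],"rotation":[0,0,0]},{"translation":[0,0,-0.14],"rotation":[0,0,0]},{"translation":[0,0,-0.22],"rotation":[0,0,0]},{"translation":[0,0,-0.27],"rotation":[0,0,0]},{"translation":[0,0,-0.278],"rotation":[0,0,0]},{"translation":[0,0,-0.278],"rotation":[0,0,0]}]'

```text
t: 11.28
eef_pos: [0.6275, 0.2475, 0.0593]
ee_rot: [3.14, 0.001, -0.154]
force: [-0.4, -0.1, -0.1]
width: 0.0001
gripper_force: 0.0
```

>>> apply_moves --steps '[{"translation":[-0.004,-0.025,0],"rotation":[0,0,0]},{"translation":[-0.008,-0.055,0],"rotation":[0,0,0]},{"translation":[-0.014,-0.09,0],"rotation":[0,0,0]},{"translation":[-0.022,-0.14,0],"rotation":[0,0,0]},{"translation":[-0.03,-0.19,0],"rotation":[0,0,0]},{"translation":[-0.038,-0.24,0],"rotation":[0,0,0]},{"translation":[-0.046,-0.295,0],"rotation":[0,0,0]},{"translation":[-0.054,-0.35,0],"rotation":[0,0,0]},{"translation":[-0.062,-0.4,0],"rotation":[0,0,0]},{"translation":[-0.068,-0.44,0],"rotation":[0,0,0]}]'

```text
t: 12.12
eef_pos: [0.6105, 0.1361, 0.0601]
ee_rot: [3.142, 0.0, -0.155]
force: [0.2, 1.9, 1.9]
width: 0.0004
gripper_force: 0.8
```

```bash
python3 - <<'E'
from h import *
s=get_state();print(tos(s["eef_pos"]),s["eef_pos"],s["force"],s["width"],s["ee_rot"])
a=grab_frame("top")[195:300,250:465];wi=grab_frame("wrist")
cv2.imwrite("pics/c6.png",np.vstack([cv2.resize(a,(615,300),interpolation=2),cv2.resize(wi[:300],(615,288))]))
E
```

```text
[[-139.85831348    5.40529794]] [0.61048022 0.13605727 0.06014088] [0.22524822 1.93494184 1.93299879] 0.00038224010371461426 [ 3.14155126e+00  1.02732183e-04 -1.55217393e-01]
```

View pics/c6.png

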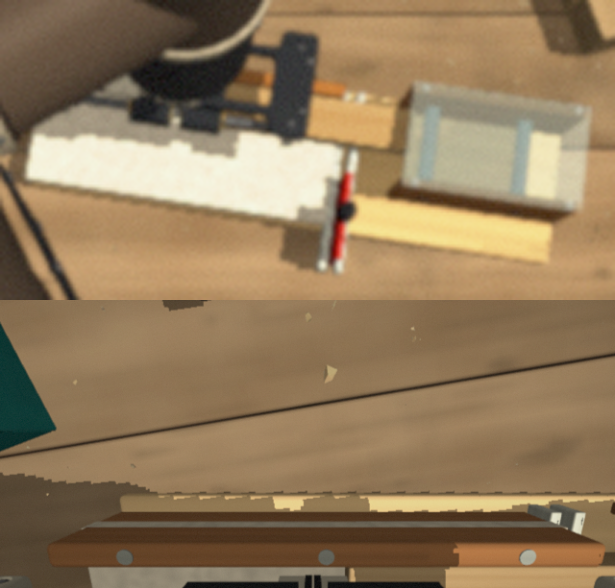

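The strip is straight and its front is at the cover's near edge, at about (402,125) in the crop. I continue pushing.

>>> apply_moves --steps '[{"translation":[-0.004,-0.025,0],"rotation":[0,0,0]},{"translation":[-0.008,-0.055,0],"rotation":[0,0,0]},{"translation":[-0.014,-0.09,0],"rotation":[0,0,0]},{"translation":[-0.022,-0.14,0],"rotation":[0,0,0]},{"translation":[-0.03,-0.19,0],"rotation":[0,0,0]},{"translation":[-0.038,-0.24,0],"rotation":[0,0,0]},{"translation":[-0.046,-0.295,0],"rotation":[0,0,0]},{"translation":[-0.054,-0.35,0],"rotation":[0,0,0]},{"translation":[-0.06,-0.39,0],"rotation":[0,0,0]},{"translation":[-0.063,-0.405,0],"rotation":[0,0,0]}]'

```text
t: 13.05
eef_pos: [0.5945, 0.0346, 0.06]
ee_rot: [3.141, 0.0, -0.156]
force: [0.8, 0.4, -0.1]
width: 0.0002
gripper_force: 0.3
```

```bash
python3 - <<'E'
from h import *
s=get_state();print(tos(s["eef_pos"]),s["eef_pos"],s["force"],s["width"],s["ee_rot"])
a=grab_frame("top")[195:300,250:465];w=camera_model("wrist");wi=grab_frame("wrist");sd=grab_frame("side")[200:380,270:420]
import json;json.dump({k:np.asarray(v).tolist() for k,v in w.items()},open("w7.json","w"))
cv2.imwrite("pics/w7.png",wi)
cv2.imwrite("pics/c7.png",np.vstack([np.hstack([cv2.resize(a,(500,244),interpolation=2),cv2.resize(sd,(240,244))]),cv2.resize(wi[:300],(740,346))]))
E
```

```text
[[-37.13611828   5.26310352]] [0.5945196  0.0345825  0.06001474] [ 0.84913989  0.43574427 -0.10687824] 0.0001817184129398764 [ 3.14135687e+00  4.66226014e-04 -1.56054724e-01]
```

View pics/c7.png

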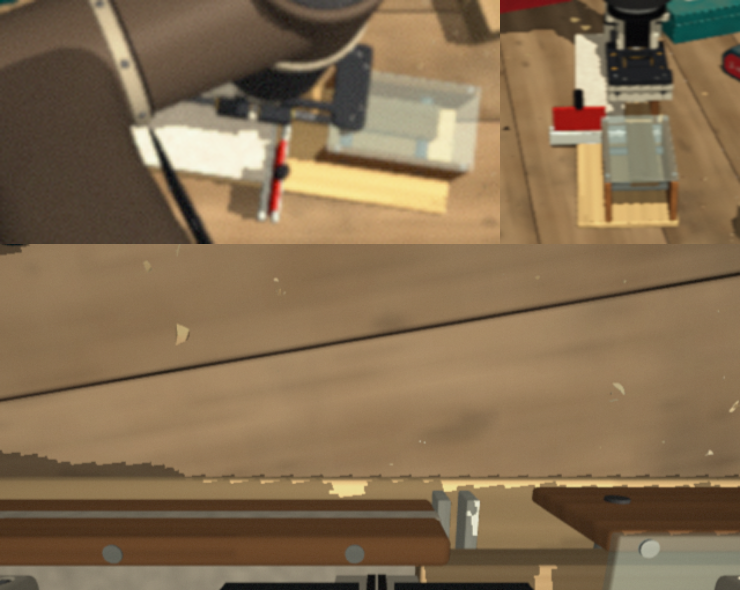

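```bash
python3 - <<'E'
from h import *
import json
w=json.load(open("w7.json"))
k=640/740;print(tos(cast(w,[(417*k,(575-244)*k),(417*k,(567-244)*k),(475*k,(520-244)*k)],.07)))
print(tos(cast(w,[(417*k,(575-244)*k)],.05)))
E
```

```text
[[-21.55451231  18.92396872]
 [-21.64170414  22.21369765]
 [ -0.86720407  40.74810177]]
[[-19.47262066  10.18523044]]
```

>>> apply_moves --steps '[{"translation":[-0.003,-0.02,0],"rotation":[0,0,0]},{"translation":[-0.006,-0.04,0],"rotation":[0,0,0]},{"translation":[-0.009,-0.06,0],"rotation":[0,0,0]},{"translation":[-0.013,-0.08,0],"rotation":[0,0,0]},{"translation":[-0.016,-0.1,0],"rotation":[0,0,0]},{"translation":[-0.019,-0.12,0],"rotation":[0,0,0]},{"translation":[-0.022,-0.14,0],"rotation":[0,0,0]},{"translation":[-0.025,-0.157,0],"rotation":[0,0,0]},{"translation":[-0.027,-0.168,0],"rotation":[0,0,0]},{"translation":[-0.027,-0.172,0],"rotation":[0,0,0]}]'

```text
t: 14.03
eef_pos: [0.5882, -0.007, 0.06]
ee_rot: [3.142, 0.0, -0.155]
force: [0.1, 0.8, -0.6]
width: 0.0004
gripper_force: 0.4
```

>>> apply_moves --steps '[{"translation":[0.003,0.02,0],"rotation":[0,0,0]},{"translation":[0.009,0.06,0],"rotation":[0,0,0]},{"translation":[0.012,0.08,0.02],"rotation":[0,0,0]},{"translation":[0.012,0.08,0.1],"rotation":[0,0,0]},{"translation":[0.012,0.08,0.2],"rotation":[0,0,0]},{"translation":[-0.05,0.08,0.3],"rotation":[0,0,0]},{"translation":[-0.17,0.08,0.38],"rotation":[0,0,0]},{"translation":[-0.29,0.08,0.4],"rotation":[0,0,0]},{"translation":[-0.4,0.08,0.4],"rotation":[0,0,0]},{"translation":[-0.4,0.08,0.4],"rotation":[0,0,0]}]'

```text
t: 14.87
eef_pos: [0.4843, 0.0139, 0.1611]
ee_rot: [-3.14, 0.0, -0.154]
force: [-0.7, -0.1, -1.4]
width: 0.0002
gripper_force: 0.0
```

```bash
python3 - <<'E'
from h import *
s=get_state();print(tos(s["eef_pos"]),s["eef_pos"],s["force"],s["width"],s["ee_rot"])
w=camera_model("wrist");wi=grab_frame("wrist");sd=grab_frame("side")[220:370,280:400]
import json;json.dump({k:np.asarray(v).tolist() for k,v in w.items()},open("w8.json","w"))
cv2.imwrite("pics/w8.png",wi);cv2.imwrite("pics/s8.png",sd)
cv2.imwrite("pics/c8.png",np.hstack([cv2.resize(sd,(240,300)),wi[:300,80:]]))
E
```

```text
[[   0.29163157 -100.50101038]] [0.48425311 0.01388988 0.16113234] [-0.74302864 -0.05488166 -1.4187238 ] 0.00017162599012642688 [-3.14024923e+00  1.13596320e-04 -1.53960020e-01]
```

View pics/c8.png

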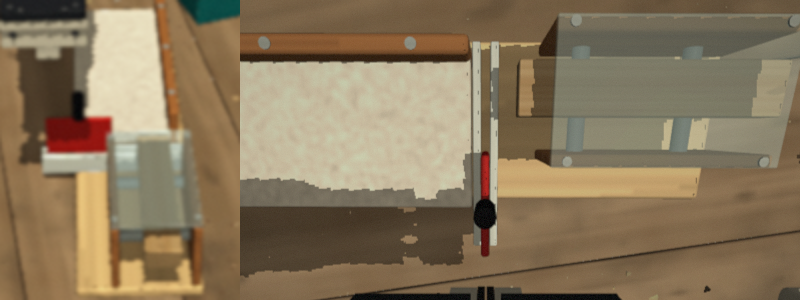

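The strip lies straight through the tunnel on both bars, with its tail (end face at crop columns 518–533) showing in front of the cover and past the track. I check the numbers.

```bash
python3 - <<'E'
from h import *
import json
w=json.load(open("w8.json"))
print(tos(cast(w,[(373,62),(373,116),(625,61),(622,117)],.07)),tos(cast(w,[(358,62),(358,116)],.05)),tos(cast(w,[(325,212)],.109)),tos(cast(w,[(327,152)],.078)))
E
```

```text
[[ 29.74702089  20.1835707 ]
 [ 30.96846038 -11.5476329 ]
 [186.07329118  20.79540453]
 [191.96440826 -12.06951676]] [[ 22.01030627  23.56154797]
 [ 22.92176003 -10.71442039]] [[ 4.23701133e-02 -6.65818310e+01]] [[  1.23276808 -33.8015407 ]]
```

>>> apply_moves --steps '[{"translation":[-0.01,0.002,-0.08],"rotation":[0,0,0]},{"translation":[-0.01,0.002,-0.18],"rotation":[0,0,0]},{"translation":[-0.01,0.002,-0.27],"rotation":[0,0,0]},{"translation":[0,0,-0.288],"rotation":[0,0,0]},{"translation":[0.03,-0.005,-0.288],"rotation":[0,0,0]},{"translation":[0.06,-0.009,-0.288],"rotation":[0,0,0]},{"translation":[0.09,-0.014,-0.288],"rotation":[0,0,0]},{"translation":[0.12,-0.019,-0.288],"rotation":[0,0,0]},{"translation":[0.15,-0.023,-0.288],"rotation":[0,0,0]},{"translation":[0.18,-0.028,-0.288],"rotation":[0,0,0]}]'

```text
t: 15.8
eef_pos: [0.5347, 0.0066, 0.0888]
ee_rot: [-3.141, -0.001, -0.155]
force: [-2.0, 1.4, 0.1]
width: 0.0004
gripper_force: 0.8
```

>>> apply_moves --steps '[{"translation":[0.03,-0.005,0],"rotation":[0,0,0]},{"translation":[0.06,-0.009,0],"rotation":[0,0,0]},{"translation":[0.085,-0.013,0],"rotation":[0,0,0]},{"translation":[0.105,-0.016,0],"rotation":[0,0,0]},{"translation":[0.12,-0.019,0],"rotation":[0,0,0]},{"translation":[0.13,-0.02,0],"rotation":[0,0,0]},{"translation":[0.138,-0.021,0],"rotation":[0,0,0]},{"translation":[0.143,-0.022,0],"rotation":[0,0,0]},{"translation":[0.147,-0.023,0],"rotation":[0,0,0]},{"translation":[0.15,-0.023,0],"rotation":[0,0,0]}]'

```text
t: 16.63
eef_pos: [0.5674, 0.0011, 0.0878]
ee_rot: [3.141, 0.006, -0.155]
force: [-17.4, 7.2, 13.1]
width: 0.0002
gripper_force: 8.8
```

>>> apply_moves --steps '[{"translation":[0.002,0,0],"rotation":[0,0,0]},{"translation":[0.004,-0.001,0],"rotation":[0,0,0]},{"translation":[0.006,-0.001,0],"rotation":[0,0,0]},{"translation":[0.008,-0.001,0],"rotation":[0,0,0]},{"translation":[0.008,-0.001,0],"rotation":[0,0,0]},{"translation":[0.008,-0.001,0],"rotation":[0,0,0]},{"translation":[0.008,-0.001,0],"rotation":[0,0,0]},{"translation":[0.008,-0.001,0],"rotation":[0,0,0]},{"translation":[0.008,-0.001,0],"rotation":[0,0,0]},{"translation":[0.008,-0.001,0],"rotation":[0,0,0]}]'

```text
t: 17.47
eef_pos: [0.5675, 0.001, 0.0878]
ee_rot: [3.14, 0.009, -0.155]
force: [-21.8, 10.0, 18.1]
width: 0.0005
gripper_force: 11.4
```

```bash
python3 - <<'E'
from h import *
s=get_state();print(tos(s["eef_pos"]),s["eef_pos"],s["force"])
E
```

```text
[[  0.17821972 -16.27333167]] [0.56749337 0.00103014 0.08779528] [-21.76924241  10.01052143  18.13774925]
```

The door is against its closed stop. I back off and retreat for a final look.

>>> apply_moves --steps '[{"translation":[-0.03,0.005,0],"rotation":[0,0,0]},{"translation":[-0.08,0.012,0],"rotation":[0,0,0]},{"translation":[-0.12,0.019,0.04],"rotation":[0,0,0]},{"translation":[-0.18,0.028,0.14],"rotation":[0,0,0]},{"translation":[-0.25,0.039,0.24],"rotation":[0,0,0]},{"translation":[-0.32,0.05,0.34],"rotation":[0,0,0]},{"translation":[-0.38,0.06,0.42],"rotation":[0,0,0]},{"translation":[-0.4,0.062,0.5],"rotation":[0,0,0]},{"translation":[-0.4,0.062,0.5],"rotation":[0,0,0]},{"translation":[-0.4,0.062,0.5],"rotation":[0,0,0]}]'

```text
t: 18.3
eef_pos: [0.4734, 0.0165, 0.2146]
ee_rot: [-3.139, -0.004, -0.154]
force: [0.3, -0.3, -0.9]
width: 0.0008
gripper_force: 0.0
```

```bash
python3 - <<'E'
from h import *
s=get_state();print(s["eef_pos"],s["force"])
w=camera_model("wrist");wi=grab_frame("wrist");sd=grab_frame("side")[200:370,280:480]
cv2.imwrite("pics/c9.png",np.hstack([cv2.resize(sd,(353,300)),wi[:300,200:]]))
hsv=cv2.cvtColor(wi,cv2.COLOR_BGR2HSV)
red=(((hsv[...,0]<8)|(hsv[...,0]>172))&(hsv[...,1]>150));red[:,:300]=0;red[:,345:]=0;red[280:]=0
ys,xs=np.nonzero(red);e=[(xs[ys==v].mean(),v) for v in(ys.min(),ys.max())];print(e,tos(cast(w,e,.078)))
E
```

```text
[0.47344097 0.01654585 0.21456826] [ 0.33998689 -0.31177585 -0.88393196]
[(np.float64(326.5), np.int64(37)), (np.float64(326.5), np.int64(136))] [[ -0.22519571  33.81319753]
 [ -0.10932929 -34.9009277 ]]
```

View pics/c9.png

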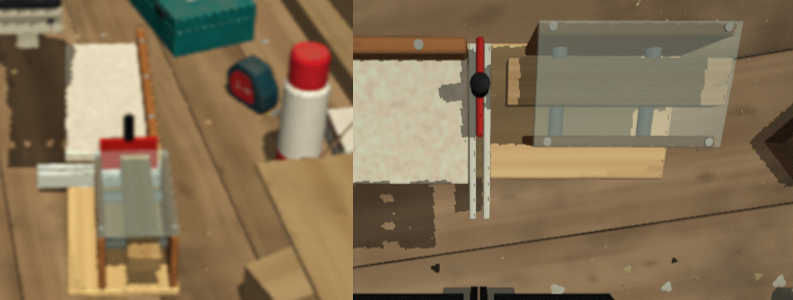

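The picture shows the door closed (red plate at y -35 to 34 mm). The strip is on both bars, with its tail (at about (510,82)) between the door and the cover's front edge, and the spray can is standing. I hand in the job.

```bash
python3 -c "
from station import *
print(job_done())"
```

```text
the job is handed in; nothing more can be done
None
```

The job is handed in at about 18 s: the door was opened fully, the strip was slid onto the two bars with its tail about 20 mm past the door and still in front of the cover, the door was closed to its stop, and the spray can is still standing.

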